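Dispense one sample bottle with the lever and ease the lid shut

TASK

Dispense one sample bottle: with the fingertips press the yellow paddle of the bottle dispenser's lever all the way down, so that the blue lid lifts, and hold it down until the front bottle has rolled out into the open trough. Then stay on the paddle and let it come up slowly, so that the lid comes down gently and does not slam, and move clear. Touch neither the bottles nor the lid, and leave the things standing round about where they are.

Things in the scene. Friction and masses are not known exactly. Their poses are not given: they have to be found in the camera images.
- dispenser: White gravity-feed bottle dispenser, fixed. Origin: on the bench below the lid's front flap. x points level, up-slope along its track (14 degrees), which ends towards -x in a low open trough; z up. It spans x -142 (paddle) to 128 mm, y -81 (paddle) to 59 mm, and is 147 mm high, 167 with the lid open.
- paddle_top (a point): Centre of the top face of the lever's yellow paddle (36 x 34 mm along the dispenser's x and y), in front of the trough, free bench below. At rest 114 mm above the bench, sloping 0.22 rad, front higher; fully pressed 41 mm lower, nearly straight down, sloping 0.15 rad the other way. 4 N starts it, 8 N at the bottom, where a firm stop ends it. A return spring throws it up if let go.
- lever (a joint): Angle of the lever: 0 at rest (paddle up), 0.37 rad at the stop (paddle fully down).
- lid (a joint): Blue lid, 90 mm wide, 80 mm long, hinged at its up-slope end, tied to the lever by a steel link: 0 shut, about 0.57 rad with the lever fully down, roughly in step with it. Past about 0.4 rad the front bottle can roll out under its front flap (short of that it sticks there); meanwhile a stop moved by the lever rises through the track and keeps the next bottle back.
- bottle_1: Front bottle of the queue, white with a green cap, 34 mm diameter, 68 mm long, lying across the track behind the lid's front flap, cap towards the lever side. Origin at its centre. It rolls by itself when the lid is up.
- bottle_2: Second bottle, same size, blue cap, lying behind the first. Origin at its centre. It rolls down to the flap by itself when the lever comes up again.
- bottle_3: Third bottle, same size, blue cap, last in the queue. Origin at its centre.
- trough_middle (a point): Where the centre of a bottle lies that has come to rest in the open trough against its front lip.
- queue_front (a point): Where the centre of the first bottle in the queue lies, against the shut flap.
- queue_second (a point): Where the centre of the second bottle in the queue lies.
- red_cap_bottle: Bystander: white bottle with a red cap, 42 mm diameter, 85 mm high, standing. Origin at its foot.
- flask: Bystander: conical glass flask, 65 mm diameter, 103 mm high. Origin at its foot.
- stopwatch_1: Bystander: black stopwatch lying flat, 82 x 58 x 16 mm. Origin at its underside.
- notebook_1: Bystander: black pocket notebook lying flat, 76 x 110 x 14 mm. Origin at its underside.

How it is judged (in metres and radians):
On the way, in this order (a step that is already met when the one before it is completed fails the run):
1. the lid is lifted with the lever (lid past 0.25 rad) with the fingers on the lever, before any bottle is out (value of joint lid above 0.25 rad and contact force between the fingers and lever above 0.5 N and distance between bottle_1 and trough_middle above 0.02 m), for 0.05 s.
2. the lid is still held up (past 0.3 rad) by the fingers on the lever while the green-capped bottle lies in the trough (value of joint lid above 0.3 rad and contact force between the fingers and lever above 0.5 N and distance between bottle_1 and trough_middle below 0.012 m), for 0.2 s.
At the end, for the whole second after the job is handed in: The lid is shut (under 0.04 rad) and the lever up (under 0.03 rad); the green-capped bottle lies at rest in the trough (centre within 12 mm of its place), the second bottle has rolled down to the shut flap (within 10 mm) and the third lies behind it (within 12 mm) (value of joint lid below 0.04 rad and value of joint lever below 0.03 rad and distance between bottle_1 and trough_middle below 0.012 m and distance between bottle_2 and queue_front below 0.01 m and distance between bottle_3 and queue_second below 0.012 m and linear speed of each of bottle_1, bottle_2, bottle_3 below 0.03 m/s); the robot touches nothing.
It fails at once if the lid slams: it falls faster than 1.2 rad/s (velocity of joint lid below -1.2 rad/s).
It fails at once if the robot touches a dispenser bottle (contact force between any of the fingers, the arm and bottle_1 above 0.3 N or contact force between any of the fingers, the arm and bottle_2 above 0.3 N or contact force between any of the fingers, the arm and bottle_3 above 0.3 N).
It fails at once if the robot touches the lid (contact force between any of the fingers, the arm and lid above 0.3 N).
It fails at once if a second bottle gets out past the flap (distance between bottle_2 and trough_middle below 0.038 m).
It fails at once if a thing standing by is moved over 15 mm (distance of any of red_cap_bottle, flask, stopwatch_1, notebook_1 from where it was at the start of the episode above 0.015 m).
It also fails if it takes over 42 s, if anything falls off the work surface, if the arm or the gripper's body presses on something with over 40 N, if the wrist force passes 120 N, or if a joint passes its speed limit or range.

ROBOT

A 7-joint arm with a two-finger parallel gripper is mounted at the origin on a cart in front of the work surface, level with it; the furniture and walls round the work are solid. World frame = base frame: x ahead of the robot, y to its left, z up, the work surface at z = 0. Lengths are in mm, angles in rad, forces in N, time in s.
With the tool pointing down it reaches from about 350 to 775 mm from the base axis. Payload 3.1 kg.
Tool frame: the origin (TCP) lies on the centre line of the jaws, within the pads' length; the fingertips stand 14 mm ahead of it and the grasp point (between the pads) lies 5 mm behind it; z points along the fingers, y is the line along which they close (so a half turn about z gives the same grasp; the last joint's range is limited). The gripper opens to 85 mm and grips with 20 to 120 N. Pads are 22 mm wide; open, the fingers measure 114 mm over their backs; the gripper's body (76 mm by 85 mm) begins 54 mm behind the grasp point. The pads swing forward as they close: fully open they stand 13 mm farther back than shut.
Start: joints at [1.183, 0.311, 0.014, 1.512, -0.004, 1.319, -0.027], TCP at [186.456, -517.447, 245.304] pointing down, gripper open.
Joint ranges: [-2.7, 2.7], [-0.3, 1.91], [-1.27, 1.3], [0.12, 2.57], [-1.44, 4.58], [0.2, 2.03], [-3.05, 3.05]. Speed limits (rad/s): [2.79, 2.79, 3.14, 3.14, 3.14, 3.14, 3.14].

INTERFACE

Orientations are given as a unit quaternion [x, y, z, w].
In Python, from station import robot, viewer gives the robot as it stands.
- The arm moves only by the shell command python3 -m pendant 'ROWS' [FORCE]. ROWS is JSON, a list of rows, each an object of numbers: "x", "y", "z": the shift along the world's x, y, z in units of 500 mm (1.0 is 500 mm); "ax", "ay", "az": the turn, a rotation vector about the world's x, y, z in units of 90 degrees (1.0 is 90 degrees); "grip": the gripper command: -1 is fully open, 1 is shut, values between are in proportion. A call has 1 to 20 rows; each row shifts and turns the commanded pose from where the row before left it; what a row does not reach is not made up. A row lasts 1/12 s, in which the tool goes at most 41.7 mm and 7.16 degrees, less where a joint would pass 70% of its speed; a pose out of reach is approached as far as the arm can. A call with a number of a shift or a turn outside -1 to 1 is refused whole. A call with a gripper value outside its range is refused whole. The fingers move at their own pace and stop on an object; FORCE is the grip in N (left out, the last holds). Time passes only in rows, so rows that do not move let the fingers close. It gives the time, the measured TCP pose, the force, the opening and the grip force at its end, in the units of the state.
- robot.sense(): the state, without advancing time (a new reading comes with each control period).
- viewer.read_camera(name): name is "scene" or "top" or "wrist"; returns a dict with "frame" (480x640x3 uint8, red, green, blue), "range_z" (480x640 float32, mm along the optical axis (not along the pixel's ray), 0 where there is no reading), "fx", "fy", "cx", "cy" (pixels), "eye" and "rotation" of the camera in the world. Camera axes: x right, y up, looking along -z (the intrinsics and any distortion apply to the point x, -y, -z); pixel columns grow to the right and rows downward; lengths in mm; the calibration is good to about 2 mm. The wrist camera is an equidistant fisheye: a pixel r from the principal point sees the ray r / f radians off the axis. A picture is of the moment at which its call begins.
- robot.job_done(): hands the job in; it is judged then, once.
The state is a dict: "clock": time; "q": joint angles; "dq": joint speeds; "joint_efforts": joint torques, N m; "ee_pos": TCP position; "orientation": TCP orientation; "contact_force": force on the tool from outside, world axes, zero at the start; "moment": the same for the moment, N m; "opening": opening from 0.0 (shut) to 1.0 (fully open); "grasp_force": force on a finger pad.
Only numpy, scipy, OpenCV 4.12 (cv2) and the standard library are available. Lean on these libraries where they do the work, as an engineer would, in place of code of your own. Each camera call takes 0.05 s, during which the arm holds its last target. There are 200 camera calls.

## Working session

There is one attempt and no reset: what is moved stays moved. The work goes in short steps, Python scripts to look and compute and a shell command to move; the robot and the scene stay as the last step left them, time stands still between calls to the robot, and variables do not carry over. Pictures are saved under pics/ and viewed, at most 10 in all, crops included, and the job is handed in when it is done.

```bash
mkdir -p pics
cat > h.py <<'E'
import numpy as np, cv2
from station import robot, viewer
def cloud(c):
    z=c["range_z"]; v,u=np.mgrid[0:480,0:640]
    p=np.stack([(u-c["cx"])/c["fx"]*z,-(v-c["cy"])/c["fy"]*z,-z],-1)
    return p@np.array(c["rotation"]).T+np.array(c["eye"])
E
python3 - <<'E'
from h import *
for n in("scene","top"):
    c=viewer.read_camera(n); f=c["frame"]; cv2.imwrite(f"pics/{n}.png",f[:,:,::-1])
    P=cloud(c); ok=c["range_z"]>0
    hsv=cv2.cvtColor(f,cv2.COLOR_RGB2HSV)
    print(n,c["eye"],c["fx"])
    for nm,lo,hi in(("yellow",20,34),("green",45,85),("blue",95,125),("red",0,8)):
        m=cv2.inRange(hsv,(lo,110,60),(hi,255,255))
        k,l,s,ce=cv2.connectedComponentsWithStats(m)
        for i in range(1,k):
            if s[i,4]>60:
                q=P[(l==i)&ok]
                print(nm,s[i],np.median(q,0).round() if len(q) else None,np.percentile(q,[5,95],axis=0).round().tolist() if len(q) else '')
E
```

```text
Traceback (most recent call last):
  File "h.py", line 6, in cloud
    return p@np.array(c["rotation"]).T+np.array(c["eye"])
           ~^~~~~~~~~~~~~~~~~~~~~~~~~~
ValueError: matmul: Input operand 1 has a mismatch in its core dimension 0, with gufunc signature (n?,k),(k,m?)->(n?,m?) (size 4 is different from 3)
```

Rotation is a quaternion.

```bash
cat > h.py <<'E'
import numpy as np, cv2
from scipy.spatial.transform import Rotation as R
from station import robot, viewer
def cloud(c):
    z=c["range_z"]; v,u=np.mgrid[0:480,0:640]
    p=np.stack([(u-c["cx"])/c["fx"]*z,-(v-c["cy"])/c["fy"]*z,-z],-1)
    return p@R.from_quat(c["rotation"]).as_matrix().T+np.array(c["eye"])
E
python3 - <<'E'
from h import *
for n in("scene","top"):
    c=viewer.read_camera(n); f=c["frame"]; cv2.imwrite(f"pics/{n}.png",f[:,:,::-1])
    P=cloud(c); ok=c["range_z"]>0
    hsv=cv2.cvtColor(f,cv2.COLOR_RGB2HSV)
    print(n,c["eye"],c["fx"])
    for nm,lo,hi in(("yellow",20,34),("green",45,85),("blue",95,125),("red",0,8)):
        m=cv2.inRange(hsv,(lo,110,60),(hi,255,255))
        k,l,s,ce=cv2.connectedComponentsWithStats(m)
        for i in range(1,k):
            if s[i,4]>60:
                q=P[(l==i)&ok]
                print(nm,s[i],np.median(q,0).round() if len(q) else None,np.percentile(q,[5,95],axis=0).round().tolist() if len(q) else '')
E
```

```text
scene [-387.9727553   947.71068751  845.23053538] 484.4342565541259
yellow [266 257  17   7  77] [483. 158. 115.] [[467.0, 44.0, 1.0], [640.0, 174.0, 119.0]]
blue [360 201  14   8  76] [ 640. -498.    8.] [[625.0, -526.0, -1.0], [681.0, -482.0, 13.0]]
blue [277 219  40  30 608] [545.  16. 126.] [[504.0, -28.0, 91.0], [589.0, 44.0, 137.0]]
blue [  37  324   90   51 1629] [629. 670.  21.] [[600.0, 577.0, 7.0], [672.0, 743.0, 62.0]]
blue [  45  387  163   93 4629] [ 427.  635. -134.] [[416.0, 499.0, -219.0], [440.0, 807.0, -92.0]]
red [ 91 261  19  17 226] [711. 547. 165.] [[700.0, 528.0, 147.0], [734.0, 561.0, 179.0]]
red [144 297  26  17 208] [588. 472.  76.] [[582.0, 440.0, 2.0], [695.0, 503.0, 82.0]]
red [200 308  15  13 148] [457. 414.  84.] [[444.0, 352.0, 2.0], [568.0, 427.0, 87.0]]
red [ 16 401  41  47 217] [491. 827.  32.] [[437.0, 808.0, 1.0], [534.0, 839.0, 63.0]]
red [  7 433  25  27 151] [472. 873.  12.] [[433.0, 868.0, 6.0], [502.0, 877.0, 16.0]]
top [ 337.06749093  -37.41183013 1557.45195889] 577.6879883759647
yellow [230 236  18  17 278] [485. 157. 111.] [[470.0, 140.0, 
[... 151 characters left out ...]
 656. -511.  154.] [[634.0, -577.0, -2.0], [695.0, -492.0, 170.0]]
blue [478 180  21  23 278] [ 643. -501.    7.] [[625.0, -531.0, -4.0], [674.0, -484.0, 29.0]]
blue [  3 194  14  31  77] [586. 782.  24.] [[542.0, 771.0, 18.0], [614.0, 795.0, 32.0]]
blue [ 281  200   35   38 1114] [548.   8. 127.] [[506.0, -25.0, 77.0], [591.0, 43.0, 137.0]]
red [ 75 136  17  18 239] [716. 538. 165.] [[702.0, 523.0, 45.0], [772.0, 594.0, 183.0]]
red [108 198  26  11 167] [590. 469.  76.] [[583.0, 440.0, 57.0], [598.0, 496.0, 83.0]]
red [132 246  15  16 172] [459. 413.  83.] [[444.0, 397.0, -4.0], [476.0, 453.0, 89.0]]
red [473 255  13  30 122] [ 433. -479.   13.] [[399.0, -493.0, 1.0], [468.0, -467.0, 19.0]]
```

View pics/scene.png

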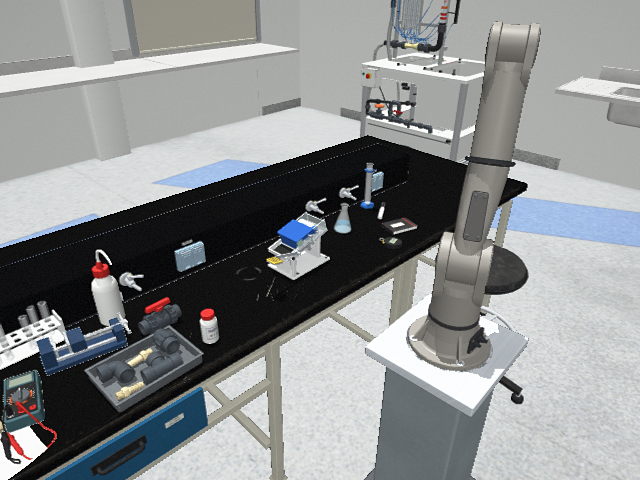

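View pics/top.png

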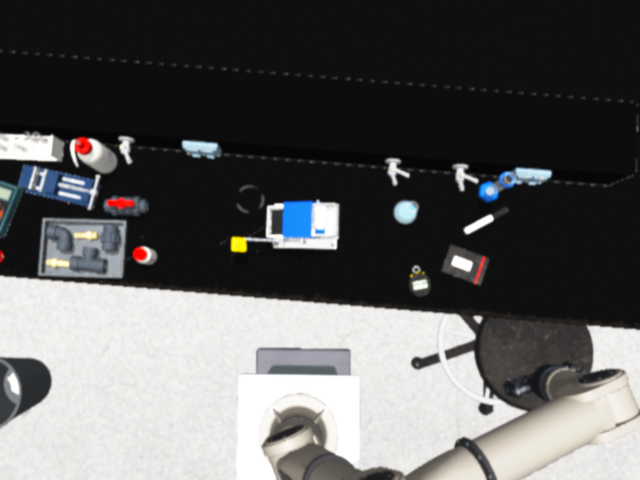

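The scene picture shows the dispenser at about (298,248), with the yellow paddle at (274,260). In the top picture the paddle is at (239,244) and the lid at (300,219), so the dispenser's +x runs roughly along world -y. The flask, stopwatch and notebook lie at (405,212), (419,282) and (466,265), and the red-cap bottle at (145,256), all well away from the paddle.

Run:
```python
from h import *
for n in("scene","top"):
    f=cv2.imread(f"pics/{n}.png"); c=viewer.read_camera(n)
    m=cv2.inRange(cv2.cvtColor(f,cv2.COLOR_BGR2HSV),(20,110,90),(34,255,255))
    k,l,s,ce=cv2.connectedComponentsWithStats(m)
    for i in range(1,k):
        if s[i,4]>60 and s[i,3]<30:
            u,v=ce[i]; M=R.from_quat(c["rotation"]).as_matrix()
            d=M@[(u-c["cx"])/c["fx"],-(v-c["cy"])/c["fy"],-1]; e=np.array(c["eye"])
            print(n,u,v,(e+d*(114-e[2])/d[2]).round(1))
            if n=="top":
                r=cv2.minAreaRect(np.argwhere(l==i)[:,::-1].astype(np.float32)); print(r)
s=robot.sense(); print(s["clock"],s["ee_pos"],R.from_quat(s["orientation"]).as_matrix().round(2),s["contact_force"])
```

```text
scene 273.88 260.0133333333333 [484.6 158.2 114. ]
top 238.10714285714286 244.1031746031746 [483.1 154.7 114. ]
((238.0, 244.0), (16.0, 16.0), 90.0)
0.25 [ 186.32726023 -517.14763306  244.77922489] [[ 0.94  0.34 -0.  ]
 [ 0.34 -0.94  0.  ]
 [-0.   -0.   -1.  ]] [0.02124843 0.45822916 0.90105872]
```

```bash
python3 -m pendant '[{"x":0.06,"y":0.05,"az":-0.0275,"grip":1},{"x":0.06,"y":0.05,"az":-0.0275,"grip":1},{"x":0.06,"y":0.05,"az":-0.0275,"grip":1},{"x":0.06,"y":0.05,"az":-0.0275,"grip":1},{"x":0.06,"y":0.05,"az":-0.0275,"grip":1},{"x":0.06,"y":0.05,"az":-0.0275,"grip":1},{"x":0.06,"y":0.05,"az":-0.0275,"grip":1},{"x":0.06,"y":0.05,"az":-0.0275,"grip":1},{"x":0.01,"y":0.08,"grip":1},{"x":0.01,"y":0.08,"grip":1},{"x":0.01,"y":0.08,"grip":1},{"x":0.01,"y":0.08,"grip":1},{"x":0.01,"y":0.08,"grip":1},{"x":0.01,"y":0.08,"grip":1},{"x":0.01,"y":0.08,"grip":1},{"x":0.01,"y":0.08,"grip":1},{"x":0.01,"y":0.08,"grip":1},{"x":0.01,"y":0.08,"grip":1},{"x":0.01,"y":0.08,"grip":1},{"x":0.01,"y":0.06,"grip":1}]' 30
```

```text
$[0]: bad value
```

```bash
python3 -m pendant '[{"x":0,"y":0,"z":0,"ax":0,"ay":0,"az":0,"grip":1}]' 30; python3 -m pendant --help | head -30
```

```text
clock: 0.33
ee_pos: [186.4, -517.3, 245.0]
orientation: [0.985, 0.172, -0.0, -0.0]
contact_force: [0.5, 0.4, 0.5]
opening: 0.888
grasp_force: 0.0invalid input: not JSON, or not a number
```

All keys are needed in each row.

```bash
python3 -m pendant '[{"x":0.06,"y":0.05,"z":0,"ax":0,"ay":0,"az":-0.0275,"grip":1},{"x":0.06,"y":0.05,"z":0,"ax":0,"ay":0,"az":-0.0275,"grip":1},{"x":0.06,"y":0.05,"z":0,"ax":0,"ay":0,"az":-0.0275,"grip":1},{"x":0.06,"y":0.05,"z":0,"ax":0,"ay":0,"az":-0.0275,"grip":1},{"x":0.06,"y":0.05,"z":0,"ax":0,"ay":0,"az":-0.0275,"grip":1},{"x":0.06,"y":0.05,"z":0,"ax":0,"ay":0,"az":-0.0275,"grip":1},{"x":0.06,"y":0.05,"z":0,"ax":0,"ay":0,"az":-0.0275,"grip":1},{"x":0.06,"y":0.05,"z":0,"ax":0,"ay":0,"az":-0.0275,"grip":1},{"x":0.01,"y":0.08,"z":0,"ax":0,"ay":0,"az":0,"grip":1},{"x":0.01,"y":0.08,"z":0,"ax":0,"ay":0,"az":0,"grip":1},{"x":0.01,"y":0.08,"z":0,"ax":0,"ay":0,"az":0,"grip":1},{"x":0.01,"y":0.08,"z":0,"ax":0,"ay":0,"az":0,"grip":1},{"x":0.01,"y":0.08,"z":0,"ax":0,"ay":0,"az":0,"grip":1},{"x":0.01,"y":0.08,"z":0,"ax":0,"ay":0,"az":0,"grip":1},{"x":0.01,"y":0.08,"z":0,"ax":0,"ay":0,"az":0,"grip":1},{"x":0.01,"y":0.08,"z":0,"ax":0,"ay":0,"az":0,"grip":1},{"x":0.01,"y":0.08,"z":0,"ax":0,"ay":0,"az":0,"grip":1},{"x":0.01,"y":0.08,"z":0,"ax":0,"ay":0,"az":0,"grip":1},{"x":0.01,"y":0.07,"z":0,"ax":0,"ay":0,"az":0,"grip":1},{"x":0,"y":0,"z":0,"ax":0,"ay":0,"az":0,"grip":1}]'
python3 - <<'E'
from h import *
c=viewer.read_camera("wrist"); cv2.imwrite("pics/w1.png",c["frame"][:,:,::-1]); print(c["eye"],c["rotation"],c["fx"],c["cx"],c["cy"])
s=robot.sense(); print(s["ee_pos"],s["contact_force"],s["opening"])
hsv=cv2.cvtColor(c["frame"],cv2.COLOR_RGB2HSV);m=cv2.inRange(hsv,(20,110,90),(34,255,255))
k,l,st,ce=cv2.connectedComponentsWithStats(m)
M=R.from_quat(c["rotation"]).as_matrix(); e=np.array(c["eye"])
for i in range(1,k):
    if st[i,4]<60: continue
    a=np.array([ce[i][0]-c["cx"],ce[i][1]-c["cy"]]); r=np.hypot(*a); t=r/c["fx"]
    d=M@[np.sin(t)*a[0]/r,-np.sin(t)*a[1]/r,-np.cos(t)]
    print(st[i],ce[i],(e+d*(114-e[2])/d[2]).round(1))
E
```

```text
clock: 2.0
ee_pos: [480.5, 128.0, 245.8]
orientation: [1.0, 0.007, 0.0, -0.004]
contact_force: [0.1, -0.1, 0.2]
opening: -0.001
grasp_force: 0.0
[546.968024   128.03352694 373.93776219] [-0.091387    0.09557161 -0.69525994  0.70648999] 371.64829954431775 320.78776663518363 245.24739949658203
[480.76116985 123.17181198 245.54968618] [-0.26018481 -0.9527545   0.16917078] -0.002585582561704329
[ 261  208   50   48 2010] [285.39701493 231.25223881] [486.4 154.7 114. ]
```

View pics/w1.png

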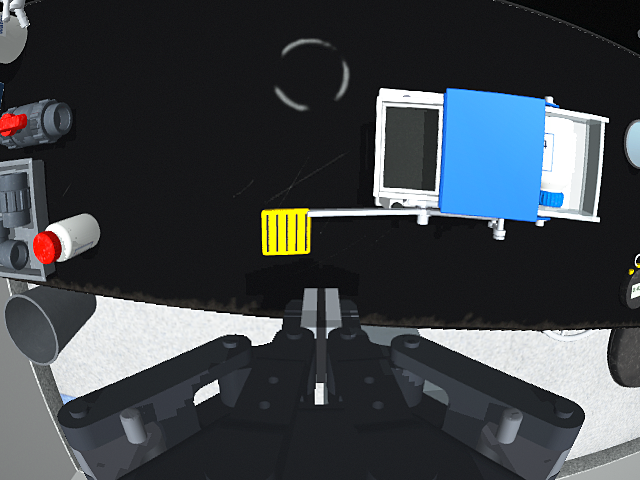

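The wrist picture shows the paddle at (285,231), which gives (486,155) at z 114. That agrees with the other two views. The trough at (410,150) is empty and the closed fingertips are at (321,290).

```bash
python3 -m pendant '[{"x":0.007,"y":0.036,"z":0,"ax":0,"ay":0,"az":0,"grip":1},{"x":0.007,"y":0.036,"z":0,"ax":0,"ay":0,"az":0,"grip":1},{"x":0,"y":0,"z":-0.05,"ax":0,"ay":0,"az":0,"grip":1},{"x":0,"y":0,"z":-0.05,"ax":0,"ay":0,"az":0,"grip":1},{"x":0,"y":0,"z":-0.05,"ax":0,"ay":0,"az":0,"grip":1},{"x":0,"y":0,"z":-0.04,"ax":0,"ay":0,"az":0,"grip":1},{"x":0,"y":0,"z":0,"ax":0,"ay":0,"az":0,"grip":1},{"x":0,"y":0,"z":0,"ax":0,"ay":0,"az":0,"grip":1},{"x":0,"y":0,"z":0,"ax":0,"ay":0,"az":0,"grip":1}]'
python3 - <<'E'
from h import *
c=viewer.read_camera("wrist"); cv2.imwrite("pics/w2.png",c["frame"][:,:,::-1])
E
```

```text
clock: 2.8
ee_pos: [489.6, 153.1, 151.6]
orientation: [1.0, -0.0, 0.001, -0.0]
contact_force: [0.6, -0.6, 1.0]
opening: -0.002
grasp_force: 0.0
```

View pics/w2.png

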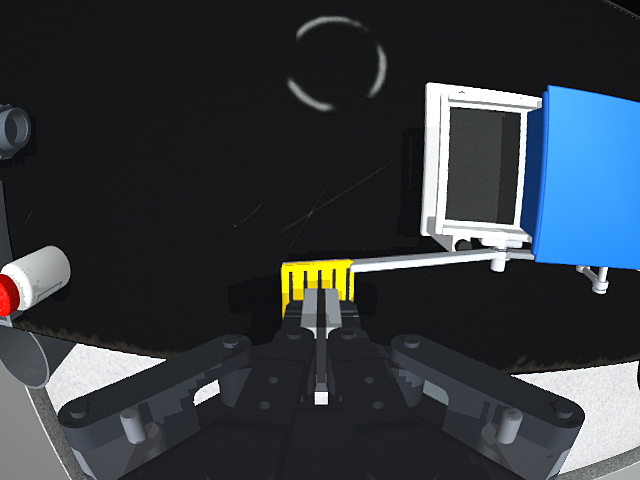

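The paddle spans columns 281–353 and sits centred under the fingertips at (321,290). Now I press.

```bash
python3 -m pendant '[{"x":-0.003,"y":0.002,"z":-0.015,"ax":0,"ay":0,"az":0,"grip":1},{"x":-0.003,"y":0.002,"z":-0.015,"ax":0,"ay":0,"az":0,"grip":1},{"x":0,"y":0,"z":-0.01,"ax":0,"ay":0,"az":0,"grip":1},{"x":0,"y":0,"z":-0.01,"ax":0,"ay":0,"az":0,"grip":1},{"x":0,"y":0,"z":-0.01,"ax":0,"ay":0,"az":0,"grip":1},{"x":0,"y":0,"z":0,"ax":0,"ay":0,"az":0,"grip":1}]'
python3 -m pendant '[{"x":0,"y":0,"z":-0.01,"ax":0,"ay":0,"az":0,"grip":1},{"x":0,"y":0,"z":-0.01,"ax":0,"ay":0,"az":0,"grip":1},{"x":0,"y":0,"z":-0.01,"ax":0,"ay":0,"az":0,"grip":1},{"x":0,"y":0,"z":-0.01,"ax":0,"ay":0,"az":0,"grip":1},{"x":0,"y":0,"z":-0.01,"ax":0,"ay":0,"az":0,"grip":1},{"x":0,"y":0,"z":-0.01,"ax":0,"ay":0,"az":0,"grip":1},{"x":0,"y":0,"z":0,"ax":0,"ay":0,"az":0,"grip":1},{"x":0,"y":0,"z":0,"ax":0,"ay":0,"az":0,"grip":1}]'
```

```text
clock: 3.35
ee_pos: [485.4, 156.7, 120.0]
orientation: [1.0, 0.001, 0.0, -0.001]
contact_force: [-0.2, 1.3, 3.3]
opening: -0.003
grasp_force: 1.6
clock: 4.02
ee_pos: [486.2, 157.5, 91.3]
orientation: [1.0, 0.001, 0.001, -0.001]
contact_force: [-0.7, 3.0, 5.6]
opening: -0.001
grasp_force: 3.5
```

```bash
python3 -m pendant '[{"x":0,"y":0,"z":-0.006,"ax":0,"ay":0,"az":0,"grip":1},{"x":0,"y":0,"z":-0.006,"ax":0,"ay":0,"az":0,"grip":1},{"x":0,"y":0,"z":-0.004,"ax":0,"ay":0,"az":0,"grip":1},{"x":0,"y":0,"z":0,"ax":0,"ay":0,"az":0,"grip":1},{"x":0,"y":0,"z":0,"ax":0,"ay":0,"az":0,"grip":1},{"x":0,"y":0,"z":0,"ax":0,"ay":0,"az":0,"grip":1},{"x":0,"y":0,"z":0,"ax":0,"ay":0,"az":0,"grip":1},{"x":0,"y":0,"z":0,"ax":0,"ay":0,"az":0,"grip":1},{"x":0,"y":0,"z":0,"ax":0,"ay":0,"az":0,"grip":1},{"x":0,"y":0,"z":0,"ax":0,"ay":0,"az":0,"grip":1}]'
python3 - <<'E'
from h import *
c=viewer.read_camera("wrist"); cv2.imwrite("pics/w3.png",c["frame"][:,:,::-1])
E
```

```text
clock: 4.85
ee_pos: [486.3, 157.3, 86.8]
orientation: [1.0, 0.001, 0.002, -0.0]
contact_force: [-7.4, 0.5, 26.9]
opening: 0.001
grasp_force: 13.4
```

View pics/w3.png

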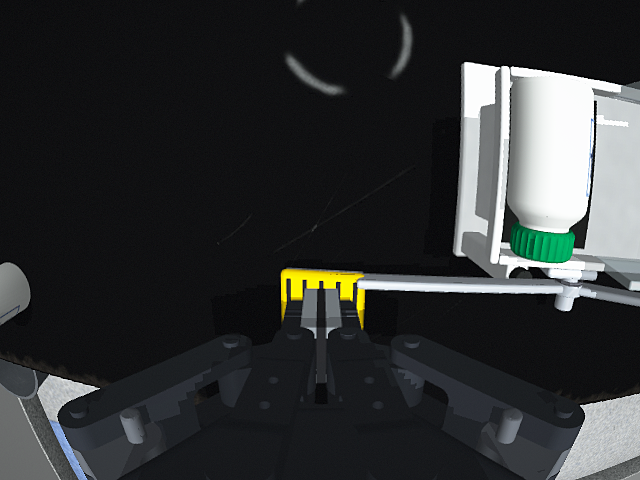

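The lever is on its stop at 27 N, and the green-capped bottle lies in the trough at about (545,160). I'll hold a bit longer, then raise at 24 mm/s.

```bash
python3 -m pendant '[{"x":0,"y":0,"z":0,"ax":0,"ay":0,"az":0,"grip":1},{"x":0,"y":0,"z":0,"ax":0,"ay":0,"az":0,"grip":1},{"x":0,"y":0,"z":0,"ax":0,"ay":0,"az":0,"grip":1},{"x":0,"y":0,"z":0,"ax":0,"ay":0,"az":0,"grip":1},{"x":0,"y":0,"z":0,"ax":0,"ay":0,"az":0,"grip":1},{"x":0,"y":0,"z":0,"ax":0,"ay":0,"az":0,"grip":1},{"x":0,"y":0,"z":0.004,"ax":0,"ay":0,"az":0,"grip":1},{"x":0,"y":0,"z":0.004,"ax":0,"ay":0,"az":0,"grip":1},{"x":0,"y":0,"z":0.004,"ax":0,"ay":0,"az":0,"grip":1},{"x":0,"y":0,"z":0.004,"ax":0,"ay":0,"az":0,"grip":1},{"x":0,"y":0,"z":0.004,"ax":0,"ay":0,"az":0,"grip":1},{"x":0,"y":0,"z":0.004,"ax":0,"ay":0,"az":0,"grip":1},{"x":0,"y":0,"z":0.004,"ax":0,"ay":0,"az":0,"grip":1},{"x":0,"y":0,"z":0.004,"ax":0,"ay":0,"az":0,"grip":1},{"x":0,"y":0,"z":0.004,"ax":0,"ay":0,"az":0,"grip":1},{"x":0,"y":0,"z":0.004,"ax":0,"ay":0,"az":0,"grip":1}]'
python3 -m pendant '[{"x":0,"y":0,"z":0.004,"ax":0,"ay":0,"az":0,"grip":1},{"x":0,"y":0,"z":0.004,"ax":0,"ay":0,"az":0,"grip":1},{"x":0,"y":0,"z":0.004,"ax":0,"ay":0,"az":0,"grip":1},{"x":0,"y":0,"z":0.004,"ax":0,"ay":0,"az":0,"grip":1},{"x":0,"y":0,"z":0.004,"ax":0,"ay":0,"az":0,"grip":1},{"x":0,"y":0,"z":0.004,"ax":0,"ay":0,"az":0,"grip":1},{"x":0,"y":0,"z":0.004,"ax":0,"ay":0,"az":0,"grip":1},{"x":0,"y":0,"z":0.004,"ax":0,"ay":0,"az":0,"grip":1},{"x":0,"y":0,"z":0.004,"ax":0,"ay":0,"az":0,"grip":1},{"x":0,"y":0,"z":0.004,"ax":0,"ay":0,"az":0,"grip":1},{"x":0,"y":0,"z":0.004,"ax":0,"ay":0,"az":0,"grip":1},{"x":0,"y":0,"z":0.004,"ax":0,"ay":0,"az":0,"grip":1}]'
```

```text
clock: 6.23
ee_pos: [486.1, 157.6, 103.6]
orientation: [1.0, 0.001, 0.001, -0.001]
contact_force: [-1.9, 2.8, 5.8]
opening: 0.001
grasp_force: 3.0
clock: 7.23
ee_pos: [486.0, 154.4, 126.5]
orientation: [1.0, -0.0, 0.0, 0.001]
contact_force: [0.9, -1.3, 4.4]
opening: -0.005
grasp_force: 2.0
```

Still on the paddle; I'll continue slowly, then move clear.

```bash
python3 -m pendant '[{"x":0,"y":0,"z":0.003,"ax":0,"ay":0,"az":0,"grip":1},{"x":0,"y":0,"z":0.003,"ax":0,"ay":0,"az":0,"grip":1},{"x":0,"y":0,"z":0.003,"ax":0,"ay":0,"az":0,"grip":1},{"x":0,"y":0,"z":0.003,"ax":0,"ay":0,"az":0,"grip":1},{"x":0,"y":0,"z":0.003,"ax":0,"ay":0,"az":0,"grip":1},{"x":0,"y":0,"z":0.003,"ax":0,"ay":0,"az":0,"grip":1},{"x":0,"y":0,"z":0.003,"ax":0,"ay":0,"az":0,"grip":1},{"x":0,"y":0,"z":0.003,"ax":0,"ay":0,"az":0,"grip":1},{"x":0,"y":0,"z":0,"ax":0,"ay":0,"az":0,"grip":1},{"x":0,"y":0,"z":0,"ax":0,"ay":0,"az":0,"grip":1}]'
python3 -m pendant '[{"x":0,"y":0,"z":0.03,"ax":0,"ay":0,"az":0,"grip":1},{"x":0,"y":0,"z":0.04,"ax":0,"ay":0,"az":0,"grip":1},{"x":0,"y":0,"z":0.05,"ax":0,"ay":0,"az":0,"grip":1},{"x":0,"y":0,"z":0.05,"ax":0,"ay":0,"az":0,"grip":1},{"x":-0.03,"y":0,"z":0.04,"ax":0,"ay":0,"az":0,"grip":1},{"x":-0.03,"y":0,"z":0,"ax":0,"ay":0,"az":0,"grip":1},{"x":0,"y":0,"z":0,"ax":0,"ay":0,"az":0,"grip":1},{"x":0,"y":0,"z":0,"ax":0,"ay":0,"az":0,"grip":1},{"x":0,"y":0,"z":0,"ax":0,"ay":0,"az":0,"grip":1},{"x":0,"y":0,"z":0,"ax":0,"ay":0,"az":0,"grip":1},{"x":0,"y":0,"z":0,"ax":0,"ay":0,"az":0,"grip":1},{"x":0,"y":0,"z":0,"ax":0,"ay":0,"az":0,"grip":1}]'
python3 - <<'E'
from h import *
c=viewer.read_camera("wrist"); cv2.imwrite("pics/w4.png",c["frame"][:,:,::-1])
E
```

```text
clock: 8.07
ee_pos: [485.4, 155.7, 138.4]
orientation: [1.0, 0.0, 0.0, -0.0]
contact_force: [-0.6, 1.1, -0.1]
opening: 0.001
grasp_force: 0.0
clock: 9.07
ee_pos: [455.7, 155.3, 242.7]
orientation: [1.0, -0.0, -0.001, 0.0]
contact_force: [-0.4, 0.4, 0.2]
opening: 0.001
grasp_force: 0.0
```

View pics/w4.png

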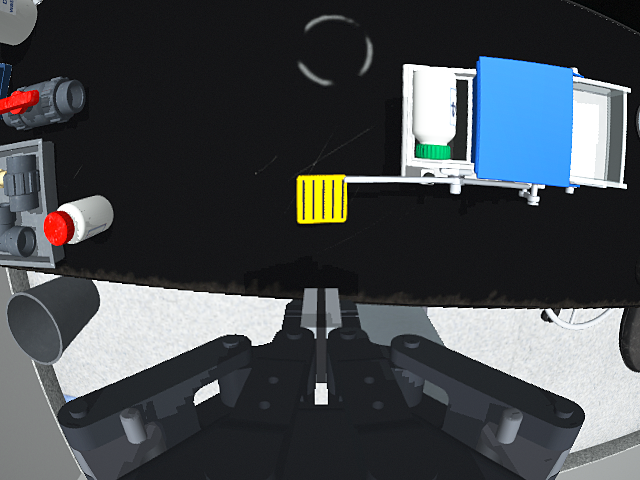

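The green-capped bottle lies in the trough at (433,115), the lid is shut and the paddle is up. The upper track at (600,130) is now empty, so the queue has moved down. Handing in.

```bash
python3 -c "
from station import robot
print(robot.job_done())"
```

```text
the job is handed in; nothing more can be done
None
```

The job is handed in at about 9 s of the 42 s allowed: the green-capped bottle is in the trough, the lid was let down slowly and is shut, and the arm is clear; the hand-in gave no verdict, and bottles 2 and 3 are hidden under the lid, so I judged their places only from the empty upper track.

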